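# Lay up four cut plates in the welding nest

## Task

Lay up the four cut steel plates in the blue welding nest ready for tacking: turn each one so that together they fill the frame, every plate lying flat on the floor of the nest in its own place, the big L-plate with its two holes down over the two dowel pins. One plate has been left crooked in the nest and is in the way of the others. Leave everything else on the bench where it lies.

Things in the scene. Friction and masses are not known exactly. Their poses are not given: they have to be found in the camera images.
- nest: Welding nest, fixed at a varying place and angle: blue rectangular frame of 12 mm square bar, 224 (x) x 154 (y) mm inside, 248 x 178 outside, open on top; its floor is at bench level. Origin: centre of the inside, on the floor; z up. The four plates fill it one way only, with a 4 mm welding gap round each. One of plates b, c, d starts loose and crooked inside it.
- pin_1 (a point): Tip of a fixed brass dowel pin of the nest at (-84, 51) mm in the nest's frame: 12 mm diameter, straight to 11 mm above the floor, then tapering to a 5 mm tip at 20 mm. A hole of plate_a goes over it.
- pin_2 (a point): Tip of the second, equal dowel pin at (-84, -55) mm in the nest's frame; the other hole of plate_a goes over it.
- plate_a: Large L-plate 126 x 146 mm with two 15 mm holes, 8 mm steel, lying flat. Origin: centre of its bounding rectangle, on the underside; z up. Seated, its x and y axes point as the nest's. Outline in its frame (mm): block x -63..-11, y -73..73, plus arm x -11..63, y -73..-29; holes at (-39, 51), (-39, -55). Mass 0.67 to 0.94 kg.
- plate_a_rib (a point): Middle of the top of the upright stiffener rib on plate_a, to lift it by: rib 50 mm long along the plate's y, 10 mm thick, 35 mm high on the plate, top (yellow paint) 43 mm above the plate's underside. At (-23, -3) mm in the plate's frame.
- plate_b: L-plate 96 x 98 mm, 8 mm steel, lying flat. Origin: centre of its bounding rectangle, on the underside; z up. Seated, its x and y axes point as the nest's. Outline in its frame (mm): block x 2..48, y -49..49, plus arm x -48..2, y 5..49. Mass 0.45 to 0.63 kg.
- plate_b_rib (a point): Middle of the top of the upright stiffener rib on plate_b, to lift it by: rib 50 mm long along the plate's y, 10 mm thick, 35 mm high on the plate, top (white paint) 43 mm above the plate's underside. At (14, 9) mm in the plate's frame.
- plate_c: Notched plate 80 x 98 mm, 8 mm steel, lying flat. Origin: centre of its bounding rectangle, on the underside; z up. Seated, its x and y axes point as the nest's. Outline in its frame (mm): block x -40..20, y -49..49, plus arm x 20..40, y -49..1. Mass 0.46 to 0.65 kg.
- plate_c_rib (a point): Middle of the top of the upright stiffener rib on plate_c, to lift it by: rib 50 mm long along the plate's y, 10 mm thick, 35 mm high on the plate, top (green paint) 43 mm above the plate's underside. At (-6, -3) mm in the plate's frame.
- plate_d: Flag-shaped plate 86 x 98 mm, 8 mm steel, lying flat. Origin: centre of its bounding rectangle, on the underside; z up. Seated, its x and y axes point as the nest's. Outline in its frame (mm): block x -43..43, y -49..-5, plus tab x -33..-7, y -5..49. Mass 0.38 to 0.54 kg.
- plate_d_rib (a point): Middle of the top of the upright stiffener rib on plate_d, to lift it by: rib 50 mm long along the plate's x, 10 mm thick, 35 mm high on the plate, top (red paint) 43 mm above the plate's underside. At (-7, -17) mm in the plate's frame.
- seat_a (a point): Point on the nest's floor at (-45, 0) mm in the nest's frame, axes as the nest's: where the origin of plate_a belongs. A yellow paint dot on the floor marks where its rib comes to stand.
- seat_b (a point): Point on the nest's floor at (60, 24) mm in the nest's frame, axes as the nest's: where the origin of plate_b belongs. A white paint dot on the floor marks where its rib comes to stand.
- seat_c (a point): Point on the nest's floor at (-12, 24) mm in the nest's frame, axes as the nest's: where the origin of plate_c belongs. A green paint dot on the floor marks where its rib comes to stand.
- seat_d (a point): Point on the nest's floor at (65, -24) mm in the nest's frame, axes as the nest's: where the origin of plate_d belongs. A red paint dot on the floor marks where its rib comes to stand.
- wire_brush: Wire brush with wooden back lying bristles down, 260 x 30 x 40 mm high, long side along x, loose; origin at its middle on the bench.
- magnet_square: Red arrow-shaped welding magnet lying flat, about 100 x 85 x 16 mm high, loose; origin at its middle on the bench.
- f_clamp: Steel F-clamp lying flat, about 245 x 90 x 26 mm high, along x from -101 to 140 mm, loose; origin on the bench.
- angle_offcut: Offcut of angle iron, 70 x 40 x 40 mm high, loose; origin at its middle on the bench.
- spray_can: Upright blue and yellow spray can, 64 mm diameter, 172 mm high, loose; origin at the centre of its base.
- dip_tin: Round aluminium tin with red lid, 74 mm diameter, 55 mm high, loose; origin at the centre of its base.
- tip_jar: Amber jar with black lid, 68 mm diameter, 90 mm high, loose; origin at the centre of its base. (Besides the listed things, fixed equipment up to 230 mm high stands along the sides and the far corners of the bench: slag grate with a hammer on it, torch stand and red toolbox on the robot's left, helmet, grinder and vice on its right, all more than 0.3 m to the side at the far edge and 0.48 m elsewhere.)
Not all that is in view belongs to the job. What is shaped like the plate_a but green is not meant.

How it is judged (in metres and radians):
At the end, for the whole second after the job is handed in: Each of the four plates lies within 6 mm of its seat in the nest, turned to within 0.08 rad (about 4.5 degrees) of the nest's axes, its underside within 3 mm of the nest's floor, level to within 2 degrees, at rest and released. (Plate_a can lie flat there only with its holes over the pins.) (horizontal distance between plate_a and seat_a below 0.006 m and z of each of plate_a, plate_b, plate_c, plate_d in the frame of nest below 0.003 m and angle between each of plate_a, plate_b, plate_c, plate_d's own z axis and vertical below 0.035 rad and angle between the x axis of each of plate_a, plate_b, plate_c, plate_d and the x axis of nest, either way round below 0.08 rad and linear speed of each of plate_a, plate_b, plate_c, plate_d below 0.02 m/s and horizontal distance between plate_b and seat_b below 0.006 m and horizontal distance between plate_c and seat_c below 0.006 m and horizontal distance between plate_d and seat_d below 0.006 m); the robot touches nothing.
It fails at once if a hand tool, the magnet or the offcut lying on the bench is moved more than 25 mm (distance of any of wire_brush, magnet_square, f_clamp, angle_offcut from where it was at the start of the episode above 0.025 m).
It fails at once if the spray can, the tin or the jar is moved more than 25 mm or tipped over (distance of any of spray_can, dip_tin, tip_jar from where it was at the start of the episode above 0.025 m or angle between any of spray_can, dip_tin, tip_jar's own z axis and vertical above 0.5 rad).
It also fails if it takes over 72 s, if anything falls off the work surface, if the arm or the gripper's body presses on something with over 40 N, if the wrist force passes 120 N, or if a joint passes its speed limit or range.

## Robot

A 6-joint arm with a two-finger parallel gripper is mounted at the origin on the work surface. World frame = base frame: x ahead of the robot, y to its left, z up, the work surface at z = 0. Lengths are in m, angles in degrees, forces in N, time in s.
With the tool pointing down it reaches from about 0.375 to 0.9 m from the base axis. Payload 3.1 kg.
Tool frame: the origin (TCP) lies at the very end of the fingers, on their centre line; the grasp point (between the pads) lies bot.grip_point_offset behind it (bot.grip_point_offset is the distance from the TCP to the grasp point, in m); z points along the fingers, y is the line along which they close (so a half turn about z gives the same grasp; the last joint's range is limited). The gripper opens to 87 mm and grips with 3 to 60 N. Pads are 19 mm wide; open, the fingers measure 117 mm over their backs; the gripper's body (75 mm by 190 mm) begins 51 mm behind the grasp point.
Start: joints at [62.768, 30.224, 82.088, -0, 67.689, -10.227], TCP at [0.183, 0.598, 0.223] pointing down, gripper open.
Joint ranges: [-176.69, 176.69], [-43.24, 126.21], [12.49, 139.97], [-82, 262], [0, 151.66], [-163.58, 163.58]. Speed limits (degrees/s): [159.86, 159.86, 180, 180, 180, 180].

## Interface

Orientations are given as a 3x3 rotation matrix whose columns are the frame's x, y, z axes.
In Python, from rig import bot, viewer, ticket gives the robot as it stands.
- The arm moves only by the tool servo_tool, never from a script. Its argument "targets" is a list of rows, each an object with "offset": the shift along the tool's x, y, z in m, a list of three; "dr": the turn, a rotation vector about the tool's x, y, z in degrees, a list of three. In form: [{"offset": [x, y, z], "dr": [ax, ay, az]}, ...]. A call has 1 to 20 rows; each row is the pose to reach, as a shift and turn from the pose commanded when the call began, along the tool's axes at that moment; what a row does not reach only later rows make up. A row lasts 1/12 s, in which the tool goes at most 41.7 mm and 7.16 degrees, less where a joint would pass 70% of its speed; a pose out of reach is approached as far as the arm can. A call with a gripper value outside its range is refused whole. "gripper" is the gripper command: -1 is fully open, 1 is shut, values between are in proportion, set as the call begins (left out, the last holds). The fingers move at their own pace and stop on an object; the grip force is fixed at half the most. Time passes only in rows, so rows that repeat a pose let the fingers close. It gives the time, the measured TCP pose, the force, the opening and the grip force at its end, in the units of the state.
- bot.read_state(): the state, without advancing time (a new reading comes with each control period).
- viewer.capture(name): name is "side" or "top"; returns a dict with "color" (420x560x3 uint8, red, green, blue), "camera_matrix" (3x3 intrinsics, pixels), "R" (3x3) and "t" (3): a world point X has camera coordinates R X + t. Camera axes: x right, y down, z forward; pixel columns grow to the right and rows downward; lengths in m; the calibration is good to about 2 mm. A picture is of the moment at which its call begins. There is no depth.
- ticket.hand_in(): hands the job in; it is judged then, once.
The state is a dict: "time_s": time; "joint_positions": joint angles; "qvel": joint speeds; "tau": joint torques, N m; "position": TCP position; "tcp_rot": TCP orientation; "force": force on the tool from outside, world axes, zero at the start; "moment": the same for the moment, N m; "opening": opening from 0.0 (shut) to 1.0 (fully open); "grasp_force": force on a finger pad.
Only numpy, scipy, OpenCV 4.12 (cv2) and the standard library are available. Lean on these libraries where they do the work, as an engineer would, in place of code of your own. Each camera call takes 0.05 s, during which the arm holds its last target. There are 200 camera calls.

## Working session

There is one attempt and no reset: what is moved stays moved. The work goes in short steps, Python scripts to look and compute and a tool call to move; the robot and the scene stay as the last step left them, time stands still between calls to the robot, and variables do not carry over. Pictures are saved under pics/ and viewed, at most 10 in all, crops included, and the job is handed in when it is done.

Besides the shell and the picture viewer there is one more tool, called after "Request:" by a JSON object that holds its "op" and its "data", one argument or row to a line. servo_tool: Moves the arm, as the interface text tells. Its arguments: {"type":"object","properties":{"targets":{"type":"array"},"gripper":{"type":"number"}},"required":["targets"]}

```bash
mkdir -p pics; python3 - <<'E'
from rig import bot, viewer
import cv2,pickle
s=bot.read_state(); print(s['time_s'],s['position'],s['tcp_rot'],bot.grip_point_offset,s['opening'])
for n in('top','side'):
    d=viewer.capture(n); pickle.dump(d,open(n+'0.pkl','wb'))
    cv2.imwrite(f'pics/{n}0.png',cv2.cvtColor(d['color'],cv2.COLOR_RGB2BGR)); print(d['camera_matrix'],d['R'],d['t'])
E
```

```text
0.0 [0.18239506 0.5970465  0.22158819] [[-9.56295593e-01  2.92400109e-01 -9.56650943e-04]
 [ 2.92401447e-01  9.56293810e-01 -1.88232679e-03]
 [ 3.64446814e-04 -2.07978694e-03 -9.99997771e-01]] 0.0187 0.9985667500619712
[[493.48917438   0.         280.25532661]
 [  0.         493.48917438 204.44160179]
 [  0.           0.           1.        ]] [[ 1.01113093e-01 -9.94874897e-01  2.86882635e-04]
 [-9.69449129e-01 -9.85937390e-02 -2.24605565e-01]
 [ 2.23482723e-01  2.24324454e-02 -9.74449720e-01]] [-0.00874352  0.52184673  1.39087414]
[[421.52981268   0.         280.41157825]
 [  0.         421.52981268 211.02895484]
 [  0.           0.           1.        ]] [[ 0.80712802 -0.59035355  0.0052002 ]
 [-0.43689199 -0.60319418 -0.66729466]
 [ 0.3970765   0.5363203  -0.74477566]] [-0.39670258  0.25695588  1.11781315]
```

View pics/top0.png

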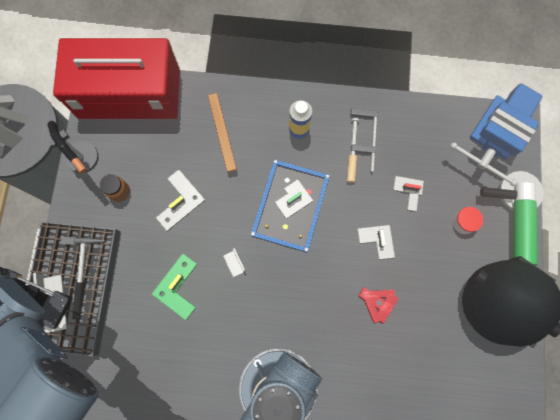

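View pics/side0.png

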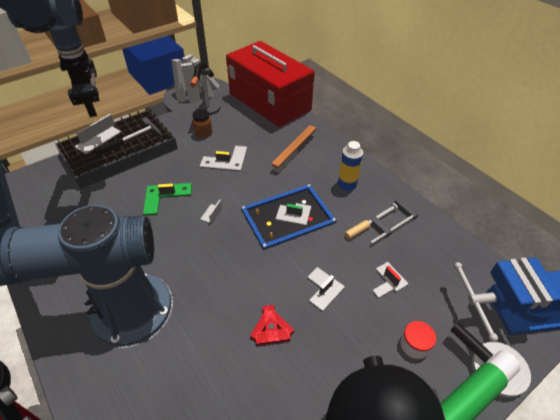

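The top view shows:
- **Nest:** centre about (290,206), with plate_c (green rib) crooked in it at (294,198).
- **plate_a candidates:** steel L with yellow rib at (180,200), and the green L with yellow rib at (176,287), which is a decoy. I choose (180,200).
- **plate_b:** white rib at (380,240). The angle offcut at (234,262) is also pale, so it could be mistaken for this.
- **plate_d:** red rib at (410,188). The red magnet is at (379,304) and the tin at (468,221).

I'll check these choices in one crop.

```bash
python3 - <<'E'
import cv2
a=cv2.imread('pics/top0.png')[150:280,140:440]
b=cv2.imread('pics/side0.png')[135:315,140:420]
a=cv2.resize(a,(800,347),interpolation=cv2.INTER_CUBIC)
cv2.imwrite('pics/crop0.png',a)
hsv=cv2.cvtColor(cv2.imread('pics/top0.png'),cv2.COLOR_BGR2HSV)
for n,(u,v) in dict(a=(170,218),a2=(180,182),b=(370,235),c=(285,203),d=(400,183),bl=(262,200),bl2=(325,210),bench=(340,270),ribA=(177,201),ribB=(381,240),ribC=(294,199),ribD=(412,187),offc=(234,262)).items(): print(n,hsv[v,u])
E
```

```text
a [ 30   7 215]
a2 [ 25   6 237]
b [ 26   8 230]
c [ 26   7 242]
d [ 23   9 227]
bl [107 121 211]
bl2 [  0   0 133]
bench [  0   0 133]
ribA [ 31 110 254]
ribB [ 41  10 201]
ribC [ 64  56 131]
ribD [  1 122 153]
offc [ 26   7 240]
```

View pics/crop0.png

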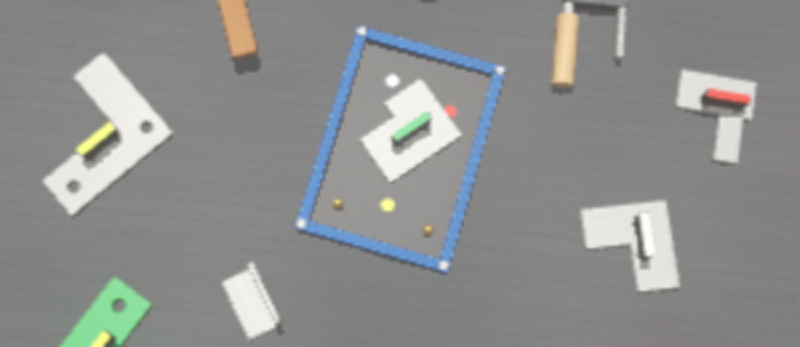

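The crop confirms the choices: the steel L with yellow rib and holes on the left is plate_a, plate_c is in the nest, plate_d (red) is at right, and plate_b (white) is lower right. Next I'll measure them.

```bash
cat > vis.py <<'E'
import numpy as np,cv2,pickle
K=4
OUT=dict(a=[(-63,-73),(63,-73),(63,-29),(-11,-29),(-11,73),(-63,73)],
 b=[(2,-49),(48,-49),(48,49),(-48,49),(-48,5),(2,5)],
 c=[(-40,-49),(40,-49),(40,1),(20,1),(20,49),(-40,49)],
 d=[(-43,-49),(43,-49),(43,-5),(-7,-5),(-7,49),(-33,49),(-33,-5),(-43,-5)])
RIB=dict(a=(-23,-3),b=(14,9),c=(-6,-3),d=(-7,-17))
SEAT=dict(a=(-45,0),b=(60,24),c=(-12,24),d=(65,-24))
def ray(d,uv,z):
    uv=np.atleast_2d(uv).astype(float); Ki=np.linalg.inv(d['camera_matrix'])
    w=(np.c_[uv,np.ones(len(uv))]@Ki.T)@d['R']; C=-d['R'].T@d['t']
    return C[:2]+w[:,:2]*((z-C[2])/w[:,2])[:,None]
def proj(d,X):
    p=(d['R']@np.asarray(X,float)+d['t']); p=d['camera_matrix']@p; return p[:2]/p[2]
def up(d): return cv2.resize(d['color'],None,fx=K,fy=K,interpolation=cv2.INTER_CUBIC)
def px(c): return (np.asarray(c,float).reshape(-1,2)+.5)/K-.5
def rigid(P,Q):
    pm,qm=P.mean(0),Q.mean(0); H=(P-pm).T@(Q-qm); U,S,V=np.linalg.svd(H)
    R=V.T@np.diag([1,np.linalg.det(V.T@U.T)])@U.T; t=qm-R@pm
    return R,t,np.linalg.norm(P@R.T+t-Q,axis=1)
def blob(m,uv,r=30):
    """contour of the mask nearest uv (pixels)"""
    cs,_=cv2.findContours(m.astype(np.uint8),cv2.RETR_EXTERNAL,cv2.CHAIN_APPROX_NONE)
    cs=[c for c in cs if cv2.contourArea(c)>40]
    return max(cs,key=lambda c:cv2.pointPolygonTest(c,tuple(float((x+.5)*K) for x in uv),True))
def lines(c,idx):
    """lines fitted to contour pieces between corner indices, intersected"""
    p=c.reshape(-1,2); n=len(p); L=[]
    for i,j in zip(idx,np.roll(idx,-1)):
        k=(j-i)%n; m=max(3,int(.18*k)); s=p[(i+np.arange(m,k-m))%n]
        vx,vy,x,y=cv2.fitLine(s.astype(np.float32),cv2.DIST_HUBER,0,.01,.01).ravel(); L.append((np.array([vx,vy]),np.array([x,y])))
    V=[]
    for (u,a),(w,b) in zip(np.roll(np.array(L),1,axis=0),L):
        t=np.linalg.solve(np.c_[u,-w],b-a); V.append(a+t[0]*u)
    return np.array(V)
def poly(c,n):
    e=2.
    while e<60:
        a=cv2.approxPolyDP(c,e,True).reshape(-1,2)
        if len(a)<=n: break
        e+=.5
    p=c.reshape(-1,2); idx=np.array([np.argmin(np.abs(p-q).sum(1)) for q in a]); idx.sort()
    return lines(c,idx)
def plate(d,n,uv,z=.008,thr=180):
    I=up(d); h=cv2.cvtColor(I,cv2.COLOR_RGB2HSV); g=I.min(2)
    m=((g>thr)).astype(np.uint8); m=cv2.morphologyEx(m,cv2.MORPH_CLOSE,np.ones((25,25)))
    c=blob(m,uv); O=np.array(OUT[n],float)/1000; V=poly(c,len(O))
    if len(V)!=len(O): print(n,'corners',len(V)); return None
    W=ray(d,px(V),z); best=None
    for W2 in (W,W[::-1]):
        for k in range(len(O)):
            r=rigid(O,np.roll(W2,k,0))
            if best is None or r[2].mean()<best[2].mean(): best=r
    R,t,e=best; return t,np.degrees(np.arctan2(R[1,0],R[0,0])),e*1000
HUE=dict(a=(20,38,90),c=(40,85,70),d=(0,8,100))
def ribtop(d,n,uv):
    I=up(d); h=cv2.cvtColor(I,cv2.COLOR_RGB2HSV)
    if n=='b': m=I.min(2)>235
    else:
        lo,hi,s=HUE[n]; m=(h[...,0]>=lo)&(h[...,0]<=hi)&(h[...,1]>s)&(h[...,2]>110)
    c=blob(m,uv); r=cv2.minAreaRect(c); return px(r[0])[0],np.array(r[1])/K,c
def tri(ds,uvs):
    A=[];B=[]
    for d,uv in zip(ds,uvs):
        w=d['R'].T@np.linalg.inv(d['camera_matrix'])@np.r_[uv,1]; w/=np.linalg.norm(w)
        M=np.eye(3)-np.outer(w,w); A.append(M); B.append(M@(-d['R'].T@d['t']))
    return np.linalg.lstsq(np.vstack(A),np.hstack(B),rcond=None)[0]
E
python3 - <<'E'
from vis import *
T=pickle.load(open('top0.pkl','rb'));S=pickle.load(open('side0.pkl','rb')); np.set_printoptions(precision=4,suppress=True)
uv=dict(a=[(168,216),(237,162)],b=[(369,236),(330,295)],c=[(286,205),(290,217)],d=[(399,184),(402,283)])
rb=dict(a=[(177,202),(222,157)],b=[(382,240),(326,285)],c=[(295,198),(295,210)],d=[(412,187),(393,272)])
for n in 'abcd':
    for d,i in ((T,0),(S,1)):
        try:
            r=plate(d,n,uv[n][i])
            if r: 
                R=cv2.getRotationMatrix2D((0,0),-r[1],1)[:,:2]; print(n,i,r[0],'%.2f'%r[1],r[2].round(1),'rib',r[0]+R@np.array(RIB[n])/1000)
        except Exception as e: print(n,i,'ERR',e)
    q=[ribtop(d,n,rb[n][i]) for i,d in enumerate((T,S))]
    print('  ribtop',[(x[0].round(1),x[1].round(1)) for x in q],[ray(d,x[0],.043)[0] for d,x in zip((T,S),q)],'tri',tri((T,S),[x[0] for x in q]))
# nest
for nm,d,c0 in (('T',T,(290,206)),('S',S,(288,215))):
    I=up(d);h=cv2.cvtColor(I,cv2.COLOR_RGB2HSV); m=((h[...,0]>95)&(h[...,0]<125)&(h[...,1]>70)).astype(np.uint8)
    m=cv2.morphologyEx(m,cv2.MORPH_CLOSE,np.ones((21,21)))
    o=blob(m,c0); V=poly(o,4)
    hm=np.zeros_like(m); cv2.drawContours(hm,[o],-1,1,-1); hole=hm&(1-m); V2=poly(blob(hole,c0),4)
    C=-d['R'].T@d['t']
    print(nm,'cam',C,'outer',px(V).round(1).tolist(),'inner',px(V2).round(1).tolist())
    for z in (0,.012):
        print(z,'outer',ray(d,px(V),z).tolist() and ray(d,px(V),z).round(4).tolist(),'inner',ray(d,px(V2),z).round(4).tolist())
    for lab,mm in (('yel',(h[...,0]>24)&(h[...,0]<40)&(h[...,1]>90)),('brass',(h[...,0]>8)&(h[...,0]<=26)&(h[...,1]>80)),('red',((h[...,0]<8)|(h[...,0]>172))&(h[...,1]>90)),('white',(I.min(2)>200))):
        cs,_=cv2.findContours((mm&(hole>0)).astype(np.uint8),cv2.RETR_EXTERNAL,cv2.CHAIN_APPROX_NONE)
        for c in cs:
            A=cv2.contourArea(c)
            if 25<A<2500: M=cv2.moments(c); p=px((M['m10']/M['m00'],M['m01']/M['m00']))[0]; print(lab,A/16,p.round(1),ray(d,p,0)[0],ray(d,p,.018)[0])
E
```

```text
a 0 [0.5127 0.3716] 41.29 [12.1 13.   9.6 53.7 28.   6.1] rib [0.4974 0.3542]
a 1 [0.5099 0.3715] 43.60 [11.9 10.3  1.6 36.7 11.5  5.9] rib [0.4953 0.3535]
  ribtop [(array([175.7, 201.7]), array([ 3.9, 15.1])), (array([222. , 152.4]), array([14.3,  3.6]))] [array([0.5007, 0.355 ]), array([0.4993, 0.3572])] tri [0.4992 0.3548 0.045 ]
b 0 [ 0.4449 -0.2509] -78.01 [0.4 0.3 0.1 0.5 0.7 1. ] rib [ 0.4566 -0.2627]
b 1 [ 0.4422 -0.2503] -78.94 [3.4 1.9 3.  2.2 0.8 8.4] rib [ 0.4537 -0.2623]
  ribtop [(array([382.6, 237.1]), array([15. ,  2.8])), (array([326.5, 281.1]), array([ 2.7, 14.3]))] [array([ 0.4564, -0.2636]), array([ 0.4533, -0.2604])] tri [ 0.454  -0.2622  0.0457]
c 0 [0.5577 0.0142] 38.26 [ 2.8  4.5 22.7 12.9  4.6  5.1] rib [0.5548 0.0081]
c 1 [ 0.5333 -0.0166] 22.87 [ 48.8  39.3  46.8 209.4  60.6  20.1] rib [ 0.5289 -0.0217]
  ribtop [(array([294.1, 197.1]), array([ 2.8, 14.5])), (array([294.1, 205.8]), array([15.4,  3. ]))] [array([0.5504, 0.0058]), array([0.5492, 0.0075])] tri [0.5491 0.0061 0.0446]
d corners 7
d corners 6
  ribtop [(array([412.6, 185.8]), array([15.9,  3.4])
[... 1101 characters left out ...]
5, 189.6]]
0 outer [[0.4289, 0.1384], [0.3941, -0.0465], [0.6443, -0.094], [0.6799, 0.0905]] inner [[0.4423, 0.1124], [0.4151, -0.0283], [0.6292, -0.0692], [0.6557, 0.0702]]
0.012 outer [[0.4236, 0.1286], [0.3892, -0.054], [0.6365, -0.101], [0.6716, 0.0813]] inner [[0.4369, 0.103], [0.41, -0.036], [0.6216, -0.0765], [0.6477, 0.0613]]
yel 12.5625 [268.6 223.1] [0.4652 0.0268] [0.4567 0.0141]
brass 22.6875 [270.7 234.9] [ 0.4434 -0.0158] [ 0.4352 -0.0277]
brass 26.65625 [268.5 223.1] [0.465  0.0268] [0.4565 0.0142]
brass 20.9375 [256.9 211.3] [0.4634 0.0889] [0.4549 0.0752]
red 20.5625 [310.3 218.5] [ 0.5826 -0.0351] [ 0.572  -0.0466]
white 5.53125 [303.6 201.3] [0.6115 0.0357] [0.6003 0.0229]
```

```bash
python3 - <<'E'
from vis import *
T=pickle.load(open('top0.pkl','rb'));S=pickle.load(open('side0.pkl','rb')); np.set_printoptions(precision=4,suppress=True)
rb=dict(a=[(177,202),(222,152)],b=[(382,240),(326,281)],c=[(295,198),(295,206)],d=[(412,186),(393,272)])
uv=dict(a=[(168,216),(237,162)],b=[(369,236),(330,295)],c=[(286,205),(288,217)],d=[(399,184),(402,283)])
for n in 'abcd':
    for i,d in enumerate((T,S)):
        c=ribtop(d,n,rb[n][i])[2]; W=ray(d,px(c),.043).astype(np.float32)*1000
        (x,y),(w,h),_=r=cv2.minAreaRect(W); B=cv2.boxPoints(r); e=max((B[1]-B[0],B[2]-B[1]),key=np.linalg.norm)
        # long plate edges
        m=(up(d).min(2)>180).astype(np.uint8); m=cv2.morphologyEx(m,cv2.MORPH_CLOSE,np.ones((9,9)))
        pc=ray(d,px(blob(m,uv[n][i])),.008)*1000
        a=cv2.approxPolyDP(pc.astype(np.float32).reshape(-1,1,2),4,True).reshape(-1,2); E=np.roll(a,-1,0)-a; L=np.linalg.norm(E,axis=1)
        o=np.argsort(-L)[:5]
        print(n,i,'rib',round(x,1),round(y,1),'size',round(w,1),round(h,1),'ang %.1f'%np.degrees(np.arctan2(e[1],e[0])),'edges',[(round(float(L[k])),round(float(np.degrees(np.arctan2(E[k,1],E[k,0])))%90,1)) for k in o])
P=np.array([(-68,-3),(74,33),(-84,51),(-84,-55)])/1000.
QT=np.array([(.4674,.0244),(.6138,.0335),ray(T,(266.1,225.8),.018)[0],ray(T,(300,235.5),.018)[0]])
QS=np.array([(.4652,.0268),(.6115,.0357),(0,0),(0,0)])
for P_,Q_ in ((P,QT),(P[:2],QS[:2])):
    R,t,e=rigid(P_,Q_); print('nest dots',t,np.degrees(np.arctan2(R[1,0],R[0,0])),e*1000)
def mid(a): return np.mean(a,0)
V=np.array([[273.9,159.0],[250,235.1],[307.4,252.1],[329.2,174.7]]); V2=np.array([[276.6,164.6],[255.7,232.1],[304.4,246.4],[324.3,177.8]])
# top: near(-x) outer bottom z=0, far outer z=.012 ; inner near z=.012, far z=0 ; sides symmetrical
for VV,zs in ((V,(.012,0,0,.012)),(V2,(0,.012,.012,0))):
    W=np.array([ray(T,v,z)[0] for v,z in zip(VV,zs)]); 
    w=124 if VV is V else 112; h=89 if VV is V else 77
    R,t,e=rigid(np.array([(w,h),(-w,h),(-w,-h),(w,-h)])/1000.,W); print('nest frame',t,np.degrees(np.arctan2(R[1,0],R[0,0])),e*1000)
# spray can
print('can top',ray(T,(300,107),.165),ray(S,(352,147),.172))
E
```

```text
a 0 rib 500.8 354.9 size 12.1 44.5 ang -43.3 edges [(145, 46.4), (123, 46.7), (81, 47.0), (51, 43.0), (44, 47.4)]
a 1 rib 499.4 357.2 size 19.2 51.2 ang -43.8 edges [(141, 46.2), (118, 46.7), (84, 45.1), (47, 47.6), (44, 47.1)]
b 0 rib 456.3 -263.6 size 44.1 8.1 ang 11.3 edges [(96, 11.9), (94, 11.4), (51, 12.6), (50, 8.4), (44, 11.6)]
b 1 rib 453.6 -260.3 size 43.0 7.3 ang 11.1 edges [(95, 11.1), (41, 9.5), (39, 13.4), (33, 12.7), (31, 9.5)]
c 0 rib 550.4 5.7 size 8.4 43.8 ang -49.8 edges [(98, 39.1), (78, 39.8), (60, 39.1), (43, 40.6), (27, 26.4)]
c 1 rib 549.3 7.5 size 12.6 48.2 ang -50.8 edges [(92, 40.6), (74, 40.2), (55, 41.4), (51, 45.8), (37, 49.8)]
d 0 rib 621.1 -344.5 size 47.3 10.8 ang 85.5 edges [(84, 84.8), (51, 83.1), (50, 85.3), (46, 85.8), (43, 85.6)]
d 1 rib 618.3 -345.8 size 50.4 11.5 ang 86.6 edges [(39, 84.7), (33, 16.6), (31, 82.0), (16, 53.2), (6, 71.3)]
nest dots [0.5341 0.0149] -10.680485641772 [0.6872 0.861  1.0812 0.5836]
nest dots [0.5326 0.0171] -10.744728189501002 [0.0391 0.0391]
nest frame [0.5347 0.0151] -10.758573704852843 [0.212  1.0963 1.1199 0.22  ]
nest frame [0.5352 0.0146] -10.566755012518701 [0.0648 1.0641 1.2775 0.7167]
can top [[0.7849 0.0145]] [[0.7681 0.0063]]
```

```bash
cat > go.py <<'E'
import sys,numpy as np
from scipy.spatial.transform import Rotation as Ro
from rig import bot
# args: x y z yaw(of tool y) groups, all relative to present measured pose
s=bot.read_state(); R=np.array(s['tcp_rot']); p=np.array(s['position'])
print('t',round(s['time_s'],2),'p',p.round(4),'yawy %.2f'%np.degrees(np.arctan2(R[1,1],R[0,1])),'F',np.round(s['force'],1),'op',round(s['opening'],3),'j6',round(s['joint_positions'][5],1))
a=np.array(sys.argv[1:],float).reshape(-1,4)
for x,y,z,w in a:
    w=np.radians(w); Y=np.array([np.cos(w),np.sin(w),0]); Z=np.array([0,0,-1.]); G=np.c_[np.cross(Y,Z),Y,Z]
    d=np.array([x,y,z])-p; v=Ro.from_matrix(R.T@G).as_rotvec(degrees=True)
    print('offset',(R.T@d).round(4).tolist(),'dr',v.round(2).tolist(),'rows>=',int(np.ceil(max(np.linalg.norm(d)/.0417,np.linalg.norm(v)/7.16))))
E
python3 go.py .5498 .0066 .12 39.6 .5498 .0066 .016 39.6
```

```text
t 0.1 p [0.1825 0.5971 0.2216] yawy 73.00 F [-0.3  0.2  0.7] op 1.001 j6 -10.2
offset [-0.524, -0.457, 0.1024] dr [-0.12, 0.01, 33.4] rows>= 17
offset [-0.524, -0.4568, 0.2064] dr [-0.12, 0.01, 33.4] rows>= 18
```

Request:
{"op": "servo_tool", "data": {
  "targets": [
    {"offset": [-0.03, -0.026, 0.006], "dr": [0, 0, 2]},
    {"offset": [-0.524, -0.457, 0.102], "dr": [-0.1, 0, 33.4]},
    {"offset": [-0.524, -0.457, 0.102], "dr": [-0.1, 0, 33.4]},
    {"offset": [-0.524, -0.457, 0.102], "dr": [-0.1, 0, 33.4]},
    {"offset": [-0.524, -0.457, 0.102], "dr": [-0.1, 0, 33.4]},
    {"offset": [-0.524, -0.457, 0.102], "dr": [-0.1, 0, 33.4]},
    {"offset": [-0.524, -0.457, 0.102], "dr": [-0.1, 0, 33.4]},
    {"offset": [-0.524, -0.457, 0.102], "dr": [-0.1, 0, 33.4]},
    {"offset": [-0.524, -0.457, 0.102], "dr": [-0.1, 0, 33.4]},
    {"offset": [-0.524, -0.457, 0.102], "dr": [-0.1, 0, 33.4]},
    {"offset": [-0.524, -0.457, 0.102], "dr": [-0.1, 0, 33.4]},
    {"offset": [-0.524, -0.457, 0.102], "dr": [-0.1, 0, 33.4]},
    {"offset": [-0.524, -0.457, 0.102], "dr": [-0.1, 0, 33.4]},
    {"offset": [-0.524, -0.457, 0.102], "dr": [-0.1, 0, 33.4]},
    {"offset": [-0.524, -0.457, 0.102], "dr": [-0.1, 0, 33.4]},
    {"offset": [-0.524, -0.457, 0.102], "dr": [-0.1, 0, 33.4]},
    {"offset": [-0.524, -0.457, 0.102], "dr": [-0.1, 0, 33.4]},
    {"offset": [-0.524, -0.457, 0.102], "dr": [-0.1, 0, 33.4]},
    {"offset": [-0.524, -0.457, 0.102], "dr": [-0.1, 0, 33.4]}
  ]
}}

```text
time_s: 1.68
position: [0.5509, 0.0054, 0.1198]
tcp_rot: [[-0.634, 0.773, 0.0], [0.773, 0.634, 0.002], [0.001, 0.001, -1.0]]
force: [0.1, 0.6, 0.1]
opening: 0.995
grasp_force: 0.0
```

```bash
python3 go.py .5498 .0066 .016 39.6
```

```text
t 1.68 p [0.5509 0.0054 0.1198] yawy 39.37 F [0.1 0.6 0.1] op 0.995 j6 -50.6
offset [0.0015, -0.0002, 0.1038] dr [0.08, -0.06, -0.23] rows>= 3
```

Request:
{"op": "servo_tool", "data": {
  "targets": [
    {"offset": [0.0015, 0, 0.03], "dr": [0, 0, 0]},
    {"offset": [0.0015, 0, 0.065], "dr": [0, 0, 0]},
    {"offset": [0.0015, 0, 0.09], "dr": [0, 0, 0]},
    {"offset": [0.0015, 0, 0.104], "dr": [0, 0, 0]},
    {"offset": [0.0015, 0, 0.104], "dr": [0, 0, 0]},
    {"offset": [0.0015, 0, 0.104], "dr": [0, 0, 0]}
  ]
}}

```text
time_s: 2.18
position: [0.5478, 0.0102, 0.0161]
tcp_rot: [[-0.639, 0.77, -0.002], [0.77, 0.639, 0.002], [0.003, -0.0, -1.0]]
force: [1.0, -0.4, 0.1]
opening: 0.994
grasp_force: 0.0
```

Request:
{"op": "servo_tool", "data": {
  "targets": [
    {"offset": [0, 0, 0], "dr": [0, 0, 0]},
    {"offset": [0, 0, 0], "dr": [0, 0, 0]},
    {"offset": [0, 0, 0], "dr": [0, 0, 0]},
    {"offset": [0, 0, 0], "dr": [0, 0, 0]},
    {"offset": [0, 0, 0], "dr": [0, 0, 0]},
    {"offset": [0, 0, 0], "dr": [0, 0, 0]},
    {"offset": [0, 0, 0], "dr": [0, 0, 0]},
    {"offset": [0, 0, 0], "dr": [0, 0, 0]}
  ],
  "gripper": 1
}}

```text
time_s: 2.85
position: [0.5493, 0.0086, 0.0166]
tcp_rot: [[-0.637, 0.771, 0.001], [0.771, 0.637, 0.001], [0.0, 0.002, -1.0]]
force: [-0.1, -0.3, -0.3]
opening: 0.482
grasp_force: 0.0
```

```bash
python3 go.py .5498 .0066 .016 39.6
```

```text
t 2.85 p [0.5493 0.0086 0.0166] yawy 39.58 F [-0.1 -0.3 -0.3] op 0.482 j6 -50.5
offset [-0.0018, -0.0009, 0.0006] dr [0.1, -0.03, -0.02] rows>= 1
```

Request:
{"op": "servo_tool", "data": {
  "targets": [
    {"offset": [0, 0, 0], "dr": [0, 0, 0]},
    {"offset": [0, 0, 0], "dr": [0, 0, 0]},
    {"offset": [0, 0, 0], "dr": [0, 0, 0]},
    {"offset": [0, 0, 0], "dr": [0, 0, 0]},
    {"offset": [0, 0, 0], "dr": [0, 0, 0]},
    {"offset": [0, 0, 0], "dr": [0, 0, 0]},
    {"offset": [0, 0, 0], "dr": [0, 0, 0]},
    {"offset": [0, 0, 0], "dr": [0, 0, 0]},
    {"offset": [0, 0, 0], "dr": [0, 0, 0]}
  ]
}}

```text
time_s: 3.6
position: [0.5492, 0.0086, 0.0165]
tcp_rot: [[-0.637, 0.771, 0.001], [0.771, 0.637, 0.001], [0.001, 0.001, -1.0]]
force: [-0.0, -1.3, -0.7]
opening: 0.114
grasp_force: 30.0
```

```bash
python3 - <<'E'
from vis import *
from rig import bot,viewer
for k in range(6):
    s=bot.read_state(); print(np.round(s['position'],4),s['opening'],s['grasp_force'])
    T=viewer.capture('top')
pickle.dump(T,open('t1.pkl','wb')); cv2.imwrite('pics/t1.png',T['color'][:,:,::-1])
r=plate(T,'c',(286,205)); print(r)
E
```

```text
[0.5492 0.0086 0.0165] 0.11378054855456317 29.993819715455174
[0.5492 0.0086 0.0165] 0.11575899658998215 29.993646587245166
[0.5492 0.0086 0.0165] 0.11346979012773592 29.99376148916781
[0.5492 0.0086 0.0165] 0.11312302067463655 29.99376766383648
[0.5491 0.0087 0.0165] 0.11206232569046616 29.99393317848444
[0.5492 0.0086 0.0165] 0.10701511209223986 29.99369794037193Traceback (most recent call last):
  File "<stdin>", line 7, in <module>
  File "vis.py", line 47, in plate
    c=blob(m,uv); O=np.array(OUT[n],float)/1000; V=poly(c,len(O))
                                                   ~~~~^^^^^^^^^^
  File "vis.py", line 43, in poly
    return lines(c,idx)
  File "vis.py", line 31, in lines
    vx,vy,x,y=cv2.fitLine(s.astype(np.float32),cv2.DIST_HUBER,0,.01,.01).ravel(); L.append((np.array([vx,vy]),np.array([x,y])))
              ~~~~~~~~~~~^^^^^^^^^^^^^^^^^^^^^^^^^^^^^^^^^^^^^^^^^^^^^^^
cv2.error: OpenCV(4.12.0) /io/opencv/modules/imgproc/src/linefit.cpp:50: error: (-215:Assertion failed) count > 0 in function 'fitLine2D_wods'
```

```bash
python3 go.py .5492 .0086 .07 39.6 .5202 .0419 .07 -10.7  .5202 .0419 .018 -10.7
```

```text
t 3.9 p [0.5492 0.0087 0.0165] yawy 39.60 F [-0.7 -0.5 -0.2] op 0.116 j6 -50.5
offset [-0.0, 0.0, -0.0535] dr [0.08, -0.04, -0.0] rows>= 2
offset [0.0441, -0.0011, -0.0535] dr [0.06, -0.07, 50.3] rows>= 8
offset [0.0441, -0.0011, -0.0015] dr [0.06, -0.07, 50.3] rows>= 8
```

Request:
{"op": "servo_tool", "data": {
  "targets": [
    {"offset": [0, 0, -0.01], "dr": [0, 0, 0]},
    {"offset": [0, 0, -0.03], "dr": [0, 0, 0]},
    {"offset": [0, 0, -0.05], "dr": [0, 0, 2]},
    {"offset": [0.003, 0, -0.0535], "dr": [0, 0, 6]},
    {"offset": [0.008, 0, -0.0535], "dr": [0, 0, 12]},
    {"offset": [0.015, 0, -0.0535], "dr": [0, 0, 18]},
    {"offset": [0.021, -0.001, -0.0535], "dr": [0, 0, 24]},
    {"offset": [0.027, -0.001, -0.0535], "dr": [0, 0, 30]},
    {"offset": [0.033, -0.001, -0.0535], "dr": [0, 0, 36]},
    {"offset": [0.038, -0.001, -0.0535], "dr": [0, 0, 42]},
    {"offset": [0.042, -0.001, -0.0535], "dr": [0, 0, 47]},
    {"offset": [0.044, -0.001, -0.0535], "dr": [0, 0, 50.3]},
    {"offset": [0.044, -0.001, -0.0535], "dr": [0, 0, 50.3]},
    {"offset": [0.044, -0.001, -0.04], "dr": [0, 0, 50.3]},
    {"offset": [0.044, -0.001, -0.025], "dr": [0, 0, 50.3]},
    {"offset": [0.044, -0.001, -0.012], "dr": [0, 0, 50.3]},
    {"offset": [0.044, -0.001, -0.008], "dr": [0, 0, 50.3]},
    {"offset": [0.044, -0.001, -0.005], "dr": [0, 0, 50.3]},
    {"offset": [0.044, -0.001, -0.005], "dr": [0, 0, 50.3]}
  ]
}}

```text
time_s: 5.48
position: [0.5204, 0.0419, 0.0213]
tcp_rot: [[0.185, 0.983, 0.0], [0.983, -0.185, 0.002], [0.002, -0.0, -1.0]]
force: [1.2, -0.1, -6.0]
opening: 0.108
grasp_force: 30.0
```

```bash
python3 - <<'E'
from vis import *
from rig import bot,viewer
s=bot.read_state(); print(s['time_s'],np.round(s['position'],4),s['opening'],s['force'])
for n in ('top','side'):
    T=viewer.capture(n)
    pickle.dump(T,open(n+'1.pkl','wb')); 
    o=T['color'][140:270,220:350] if n=='top' else T['color'][150:280,220:350]
    globals()[n]=cv2.resize(o,(400,400),interpolation=cv2.INTER_CUBIC)
cv2.imwrite('pics/p1.png',np.hstack((top,side))[:,:,::-1])
E
python3 go.py .5202 .0419 .018 -10.7
```

```text
5.4833 [0.5204 0.0419 0.0213] 0.10762998298234654 [ 1.19418847 -0.1310753  -6.00488411]
t 5.58 p [0.521  0.0419 0.022 ] yawy -10.69 F [-0.9 -0.5 -5.1] op 0.113 j6 2.8
offset [-0.0002, -0.0008, 0.004] dr [0.09, -0.1, 0.01] rows>= 1
```

View pics/p1.png

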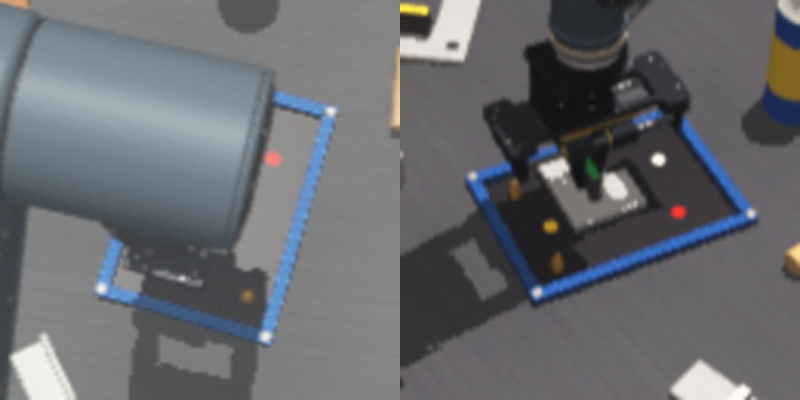

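Request:
{"op": "servo_tool", "data": {
  "targets": [
    {"offset": [0, -0.001, 0.002], "dr": [0, 0, 0]},
    {"offset": [0, -0.001, 0.0045], "dr": [0, 0, 0]},
    {"offset": [0, -0.001, 0.006], "dr": [0, 0, 0]},
    {"offset": [0, -0.001, 0.006], "dr": [0, 0, 0]},
    {"offset": [0, -0.001, 0.006], "dr": [0, 0, 0]}
  ]
}}

```text
time_s: 6.0
position: [0.5197, 0.0422, 0.0165]
tcp_rot: [[0.186, 0.983, 0.002], [0.983, -0.186, 0.001], [0.002, 0.001, -1.0]]
force: [-1.4, 0.7, 4.2]
opening: 0.111
grasp_force: 30.0
```

```bash
python3 go.py .5202 .0419 .018 -10.7
```

```text
t 6.0 p [0.5197 0.0422 0.0165] yawy -10.69 F [-1.4  0.7  4.2] op 0.111 j6 2.9
offset [-0.0002, 0.0005, -0.0015] dr [0.08, -0.09, 0.01] rows>= 1
```

Request:
{"op": "servo_tool", "data": {
  "targets": [
    {"offset": [0, 0, 0], "dr": [0, 0, 0]},
    {"offset": [0, 0, 0], "dr": [0, 0, 0]},
    {"offset": [0, 0, 0], "dr": [0, 0, 0]},
    {"offset": [0, 0, 0], "dr": [0, 0, 0]},
    {"offset": [0, 0, 0], "dr": [0, 0, 0]}
  ],
  "gripper": 0.4
}}

```text
time_s: 6.42
position: [0.5198, 0.0421, 0.0156]
tcp_rot: [[0.186, 0.983, 0.001], [0.983, -0.186, 0.001], [0.002, 0.001, -1.0]]
force: [-0.4, -0.5, 0.3]
opening: 0.285
grasp_force: 0.0
```

```bash
python3 go.py .5197 .0422 .11 -10.7 .455 -.262 .11 -78.5
```

```text
t 6.42 p [0.5198 0.0421 0.0156] yawy -10.71 F [-0.4 -0.5  0.3] op 0.285 j6 2.9
offset [0.0002, 0.0, -0.0944] dr [0.06, -0.09, -0.01] rows>= 3
offset [-0.3107, -0.007, -0.095] dr [0.0, -0.12, 67.79] rows>= 10
```

Request:
{"op": "servo_tool", "data": {
  "targets": [
    {"offset": [0, 0, -0.02], "dr": [0, 0, 0]},
    {"offset": [0, 0, -0.055], "dr": [0, 0, 0]},
    {"offset": [-0.02, 0, -0.095], "dr": [0, 0, 4]},
    {"offset": [-0.311, -0.007, -0.095], "dr": [0, 0, 67.8]},
    {"offset": [-0.311, -0.007, -0.095], "dr": [0, 0, 67.8]},
    {"offset": [-0.311, -0.007, -0.095], "dr": [0, 0, 67.8]},
    {"offset": [-0.311, -0.007, -0.095], "dr": [0, 0, 67.8]},
    {"offset": [-0.311, -0.007, -0.095], "dr": [0, 0, 67.8]},
    {"offset": [-0.311, -0.007, -0.095], "dr": [0, 0, 67.8]},
    {"offset": [-0.311, -0.007, -0.095], "dr": [0, 0, 67.8]},
    {"offset": [-0.311, -0.007, -0.095], "dr": [0, 0, 67.8]},
    {"offset": [-0.311, -0.007, -0.095], "dr": [0, 0, 67.8]},
    {"offset": [-0.311, -0.007, -0.095], "dr": [0, 0, 67.8]},
    {"offset": [-0.311, -0.007, -0.095], "dr": [0, 0, 67.8]},
    {"offset": [-0.311, -0.007, -0.095], "dr": [0, 0, 67.8]}
  ],
  "gripper": 0
}}

```text
time_s: 7.67
position: [0.4547, -0.2617, 0.11]
tcp_rot: [[0.979, 0.202, 0.001], [0.202, -0.979, 0.002], [0.001, -0.002, -1.0]]
force: [0.3, -0.2, 1.0]
opening: 0.499
grasp_force: 0.0
```

```bash
cat > nestchk.py <<'E'
import sys
from vis import *
from rig import viewer
np.set_printoptions(precision=4,suppress=True)
# rib tops in nest frame, per camera, nest pose per camera
N=dict(top=((.5347,.0150),-10.68),side=((.5326,.0171),-10.72))
pl=sys.argv[1]
for n in ('top','side'):
    d=viewer.capture(n); pickle.dump(d,open('last_%s.pkl'%n,'wb')); t,w=N[n]; w=np.radians(w); R=np.array([[np.cos(w),-np.sin(w)],[np.sin(w),np.cos(w)]])
    for k in pl:
        X=np.array(t)+R@(np.array(SEAT[k])+RIB[k])/1000
        uv=proj(d,np.r_[X,.043]); 
        try: p,sz,c=ribtop(d,k,uv)
        except Exception as e: print(n,k,'none'); continue
        W=(ray(d,p,.043)[0]-t)@R*1000; q=(ray(d,px(c),.043)-t)@R*1000
        (x,y),(a,b),_=r=cv2.minAreaRect(q.astype(np.float32)); B=cv2.boxPoints(r); e=max((B[1]-B[0],B[2]-B[1]),key=np.linalg.norm)
        print(n,k,'rib err mm',W-np.array(SEAT[k])-RIB[k],'size',round(a,1),round(b,1),'ang %.1f'%(np.degrees(np.arctan2(e[1],e[0]))%180))
E
python3 nestchk.py c; python3 go.py .455 -.262 .016 -78.5
python3 - <<'E'
from vis import *
a=pickle.load(open('last_top.pkl','rb'))['color'][140:270,220:350];b=pickle.load(open('last_side.pkl','rb'))['color'][150:280,220:350]
cv2.imwrite('pics/p2.png',cv2.resize(np.hstack((a,b)),(800,400),interpolation=cv2.INTER_CUBIC)[:,:,::-1])
E
```

```text
top c rib err mm [-0.9058 12.2453] size 9.1 19.9 ang 94.9
side c rib err mm [-0.2276 -0.7944] size 51.3 11.6 ang 87.6
t 7.77 p [ 0.4549 -0.2615  0.11  ] yawy -78.35 F [-0.1 -0.3  0.3] op 0.501 j6 36.1
offset [-0.0001, 0.0006, 0.094] dr [-0.08, -0.06, 0.15] rows>= 3
```

View pics/p2.png

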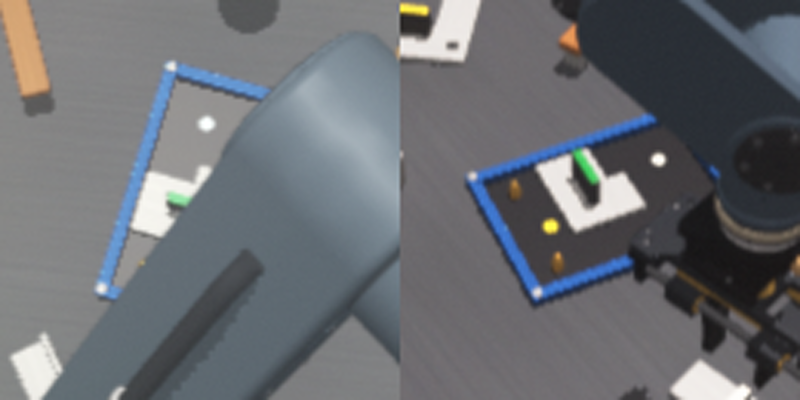

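Plate_c is seated within 1 mm and the right way round: its green rib is at (180,200) in the left crop and (585,165) in the right. Now plate_b.

Request:
{"op": "servo_tool", "data": {
  "targets": [
    {"offset": [0, 0, 0.03], "dr": [0, 0, 0]},
    {"offset": [0, 0, 0.065], "dr": [0, 0, 0]},
    {"offset": [0, 0, 0.086], "dr": [0, 0, 0]},
    {"offset": [0, 0, 0.094], "dr": [0, 0, 0]},
    {"offset": [0, 0, 0.094], "dr": [0, 0, 0]}
  ]
}}

```text
time_s: 8.18
position: [0.454, -0.2608, 0.0144]
tcp_rot: [[0.98, 0.201, -0.002], [0.201, -0.98, 0.004], [-0.001, -0.005, -1.0]]
force: [0.4, 0.1, -0.3]
opening: 0.5
grasp_force: 0.0
```

Request:
{"op": "servo_tool", "data": {
  "targets": [
    {"offset": [0, 0, 0], "dr": [0, 0, 0]},
    {"offset": [0, 0, 0], "dr": [0, 0, 0]},
    {"offset": [0, 0, 0], "dr": [0, 0, 0]},
    {"offset": [0, 0, 0], "dr": [0, 0, 0]},
    {"offset": [0, 0, 0], "dr": [0, 0, 0]},
    {"offset": [0, 0, 0], "dr": [0, 0, 0]},
    {"offset": [0, 0, 0], "dr": [0, 0, 0]},
    {"offset": [0, 0, 0], "dr": [0, 0, 0]},
    {"offset": [0, 0, 0], "dr": [0, 0, 0]},
    {"offset": [0, 0, 0], "dr": [0, 0, 0]},
    {"offset": [0, 0, 0], "dr": [0, 0, 0]}
  ],
  "gripper": 1
}}

```text
time_s: 9.1
position: [0.4548, -0.2617, 0.0167]
tcp_rot: [[0.98, 0.199, 0.001], [0.199, -0.98, 0.002], [0.001, -0.002, -1.0]]
force: [0.6, 2.7, 5.8]
opening: 0.113
grasp_force: 30.0
```

```bash
cat > plan.py <<'E'
import sys,subprocess,numpy as np
from vis import SEAT,RIB
from rig import bot
# plan plate, camera rib xy, plate yaw at pick, z ; prints TCP at place
n=sys.argv[1]; rib=np.array(sys.argv[2:4],float); yaw=np.radians(float(sys.argv[4]))
s=bot.read_state(); p=np.array(s['position'][:2])
rot=lambda a:np.array([[np.cos(a),-np.sin(a)],[np.sin(a),np.cos(a)]])
e=(p-rib)@rot(yaw)   # in plate frame
print('tcp minus rib in plate frame mm',(e*1000).round(1))
ax=0 if n=='d' else 1
o=np.zeros(2); o[ax]=e[ax]
w=np.radians(-10.7); X=np.array([.5336,.0160])+rot(w)@((np.array(SEAT[n])+RIB[n])/1000+o)
print('place tcp',X.round(4))
E
python3 plan.py b .455 -.262 -78.5; python3 go.py
```

```text
tcp minus rib in plate frame mm [-0.4 -0.2]
place tcp [0.6124 0.0345]
t 9.1 p [ 0.4548 -0.2617  0.0167] yawy -78.50 F [0.6 2.7 5.8] op 0.113 j6 36.1
```

```bash
python3 go.py .4548 -.2617 .09 -78.5 .6124 .0345 .09 -10.7 .6124 .0345 .022 -10.7
```

```text
t 9.1 p [ 0.4548 -0.2617  0.0167] yawy -78.50 F [0.6 2.7 5.8] op 0.113 j6 36.1
offset [0.0001, -0.0001, -0.0733] dr [-0.1, -0.07, 0.0] rows>= 2
offset [0.2136, -0.2589, -0.0726] dr [-0.04, -0.12, -67.8] rows>= 10
offset [0.2135, -0.2588, -0.0046] dr [-0.04, -0.12, -67.8] rows>= 10
```

Request:
{"op": "servo_tool", "data": {
  "targets": [
    {"offset": [0, 0, -0.01], "dr": [0, 0, 0]},
    {"offset": [0, 0, -0.03], "dr": [0, 0, 0]},
    {"offset": [0, 0, -0.055], "dr": [0, 0, 0]},
    {"offset": [0.007, -0.008, -0.072], "dr": [0, 0, -2]},
    {"offset": [0.02, -0.024, -0.073], "dr": [0, 0, -6]},
    {"offset": [0.037, -0.044, -0.073], "dr": [0, 0, -11]},
    {"offset": [0.056, -0.067, -0.073], "dr": [0, 0, -17]},
    {"offset": [0.075, -0.091, -0.073], "dr": [0, 0, -23]},
    {"offset": [0.094, -0.114, -0.073], "dr": [0, 0, -29]},
    {"offset": [0.113, -0.137, -0.073], "dr": [0, 0, -35]},
    {"offset": [0.132, -0.16, -0.073], "dr": [0, 0, -41]},
    {"offset": [0.151, -0.183, -0.073], "dr": [0, 0, -47]},
    {"offset": [0.17, -0.206, -0.073], "dr": [0, 0, -53]},
    {"offset": [0.188, -0.227, -0.073], "dr": [0, 0, -59]},
    {"offset": [0.202, -0.245, -0.073], "dr": [0, 0, -64]},
    {"offset": [0.211, -0.256, -0.073], "dr": [0, 0, -67]},
    {"offset": [0.2135, -0.259, -0.073], "dr": [0, 0, -67.8]},
    {"offset": [0.2135, -0.259, -0.06], "dr": [0, 0, -67.8]},
    {"offset": [0.2135, -0.259, -0.04], "dr": [0, 0, -67.8]},
    {"offset": [0.2135, -0.259, -0.025], "dr": [0, 0, -67.8]}
  ]
}}

```text
time_s: 10.77
position: [0.6113, 0.0337, 0.0405]
tcp_rot: [[0.186, 0.982, -0.001], [0.982, -0.186, 0.001], [0.001, -0.001, -1.0]]
force: [-0.3, -0.3, -5.6]
opening: 0.119
grasp_force: 30.0
```

```bash
python3 go.py .6124 .0345 .017 -10.7
```

```text
t 10.77 p [0.6113 0.0337 0.0405] yawy -10.75 F [-0.3 -0.3 -5.6] op 0.119 j6 3.4
offset [0.001, 0.0009, 0.0235] dr [-0.07, -0.05, -0.05] rows>= 1
```

Request:
{"op": "servo_tool", "data": {
  "targets": [
    {"offset": [0.0, 0.0, 0.01], "dr": [0, 0, 0]},
    {"offset": [0.0, 0.0, 0.014], "dr": [0, 0, 0]},
    {"offset": [0.0, 0.0, 0.014], "dr": [0, 0, 0]},
    {"offset": [0.0, 0.0, 0.014], "dr": [0, 0, 0]}
  ]
}}

```text
time_s: 11.1
position: [0.6126, 0.0337, 0.0278]
tcp_rot: [[0.186, 0.982, 0.001], [0.982, -0.186, 0.001], [0.001, 0.001, -1.0]]
force: [0.3, 0.1, -4.9]
opening: 0.112
grasp_force: 30.0
```

```bash
python3 nestchk.py b; python3 go.py .6124 .0345 .0162 -10.7
```

```text
top b rib err mm [-115.361    28.9608] size 28.3 13.7 ang 1.2
side b rib err mm [271.2734 135.1094] size 30.8 36.0 ang 154.9
t 11.2 p [0.6133 0.0339 0.0286] yawy -10.73 F [ 1.   0.1 -5.9] op 0.11 j6 3.3
offset [0.0004, -0.0011, 0.0124] dr [0.15, -0.1, -0.03] rows>= 1
```

Request:
{"op": "servo_tool", "data": {
  "targets": [
    {"offset": [0.0004, -0.0005, 0.004], "dr": [0, 0, 0]},
    {"offset": [0.0004, -0.0005, 0.008], "dr": [0, 0, 0]},
    {"offset": [0.0004, -0.0005, 0.012], "dr": [0, 0, 0]},
    {"offset": [0.0004, -0.0005, 0.013], "dr": [0, 0, 0]},
    {"offset": [0.0004, -0.0005, 0.013], "dr": [0, 0, 0]},
    {"offset": [0.0004, -0.0005, 0.013], "dr": [0, 0, 0]}
  ]
}}

```text
time_s: 11.7
position: [0.6124, 0.0347, 0.0165]
tcp_rot: [[0.185, 0.983, 0.002], [0.983, -0.185, 0.001], [0.001, 0.002, -1.0]]
force: [-2.8, -0.1, 6.5]
opening: 0.109
grasp_force: 30.0
```

```bash
python3 go.py .6124 .0345 .0162 -10.7
```

```text
t 11.7 p [0.6124 0.0347 0.0165] yawy -10.67 F [-2.8 -0.1  6.5] op 0.109 j6 3.4
offset [-0.0002, 0.0001, 0.0003] dr [0.09, -0.08, 0.03] rows>= 1
```

Request:
{"op": "servo_tool", "data": {
  "targets": [
    {"offset": [0, 0, 0], "dr": [0, 0, 0]},
    {"offset": [0, 0, 0], "dr": [0, 0, 0]},
    {"offset": [0, 0, 0], "dr": [0, 0, 0]},
    {"offset": [0, 0, 0], "dr": [0, 0, 0]},
    {"offset": [0, 0, 0], "dr": [0, 0, 0]}
  ],
  "gripper": 0.4
}}

```text
time_s: 12.12
position: [0.6123, 0.0347, 0.0146]
tcp_rot: [[0.186, 0.983, 0.001], [0.983, -0.186, 0.001], [0.002, 0.001, -1.0]]
force: [-0.6, 0.8, -0.8]
opening: 0.289
grasp_force: 0.0
```

```bash
python3 go.py .6124 .0347 .11 -10.7 .6197 -.3452 .11 -4.5
```

```text
t 12.12 p [0.6123 0.0347 0.0146] yawy -10.70 F [-0.6  0.8 -0.8] op 0.289 j6 3.4
offset [0.0002, 0.0002, -0.0954] dr [0.06, -0.09, -0.0] rows>= 3
offset [-0.3717, 0.0779, -0.0959] dr [0.07, -0.09, -6.2] rows>= 10
```

Request:
{"op": "servo_tool", "data": {
  "targets": [
    {"offset": [0, 0, -0.02], "dr": [0, 0, 0]},
    {"offset": [0, 0, -0.055], "dr": [0, 0, 0]},
    {"offset": [-0.01, 0.002, -0.095], "dr": [0, 0, 0]},
    {"offset": [-0.372, 0.078, -0.095], "dr": [0, 0, -6.2]},
    {"offset": [-0.372, 0.078, -0.095], "dr": [0, 0, -6.2]},
    {"offset": [-0.372, 0.078, -0.095], "dr": [0, 0, -6.2]},
    {"offset": [-0.372, 0.078, -0.095], "dr": [0, 0, -6.2]},
    {"offset": [-0.372, 0.078, -0.095], "dr": [0, 0, -6.2]},
    {"offset": [-0.372, 0.078, -0.095], "dr": [0, 0, -6.2]},
    {"offset": [-0.372, 0.078, -0.095], "dr": [0, 0, -6.2]},
    {"offset": [-0.372, 0.078, -0.095], "dr": [0, 0, -6.2]},
    {"offset": [-0.372, 0.078, -0.095], "dr": [0, 0, -6.2]},
    {"offset": [-0.372, 0.078, -0.095], "dr": [0, 0, -6.2]},
    {"offset": [-0.372, 0.078, -0.095], "dr": [0, 0, -6.2]},
    {"offset": [-0.372, 0.078, -0.095], "dr": [0, 0, -6.2]}
  ],
  "gripper": 0
}}

```text
time_s: 13.37
position: [0.6189, -0.3449, 0.1084]
tcp_rot: [[0.079, 0.997, -0.0], [0.997, -0.079, 0.003], [0.003, -0.001, -1.0]]
force: [-0.6, 1.3, -1.1]
opening: 0.503
grasp_force: 0.0
```

```bash
python3 nestchk.py bc; python3 go.py .6197 -.3452 .016 -4.5
```

```text
top b rib err mm [-22.6339  -5.4102] size 89.3 77.6 ang 0.1
top c rib err mm [-0.8812 12.8339] size 8.7 18.7 ang 94.9
side b rib err mm [ 5.329  -1.8084] size 15.6 44.9 ang 90.2
side c rib err mm [-0.2276 -0.7944] size 51.3 11.6 ang 87.6
t 13.47 p [ 0.6193 -0.3435  0.1087] yawy -4.42 F [-0.1 -0.1  0.6] op 0.501 j6 -33.7
offset [-0.0019, 0.0006, 0.0927] dr [-0.03, -0.16, 0.08] rows>= 3
```

Request:
{"op": "servo_tool", "data": {
  "targets": [
    {"offset": [-0.001, 0, 0.03], "dr": [0, 0, 0]},
    {"offset": [-0.001, 0, 0.065], "dr": [0, 0, 0]},
    {"offset": [-0.001, 0, 0.086], "dr": [0, 0, 0]},
    {"offset": [-0.001, 0, 0.0925], "dr": [0, 0, 0]},
    {"offset": [-0.001, 0, 0.0925], "dr": [0, 0, 0]}
  ]
}}

```text
time_s: 13.88
position: [0.6184, -0.3435, 0.0143]
tcp_rot: [[0.077, 0.997, -0.003], [0.997, -0.077, 0.005], [0.005, -0.004, -1.0]]
force: [0.3, 0.6, 0.4]
opening: 0.501
grasp_force: 0.0
```

Request:
{"op": "servo_tool", "data": {
  "targets": [
    {"offset": [0, 0, 0], "dr": [0, 0, 0]},
    {"offset": [0, 0, 0], "dr": [0, 0, 0]},
    {"offset": [0, 0, 0], "dr": [0, 0, 0]},
    {"offset": [0, 0, 0], "dr": [0, 0, 0]},
    {"offset": [0, 0, 0], "dr": [0, 0, 0]},
    {"offset": [0, 0, 0], "dr": [0, 0, 0]},
    {"offset": [0, 0, 0], "dr": [0, 0, 0]},
    {"offset": [0, 0, 0], "dr": [0, 0, 0]},
    {"offset": [0, 0, 0], "dr": [0, 0, 0]},
    {"offset": [0, 0, 0], "dr": [0, 0, 0]},
    {"offset": [0, 0, 0], "dr": [0, 0, 0]}
  ],
  "gripper": 1
}}

```text
time_s: 14.8
position: [0.6197, -0.3466, 0.0174]
tcp_rot: [[0.079, 0.997, 0.001], [0.997, -0.079, 0.001], [0.001, 0.001, -1.0]]
force: [-1.4, 0.5, 5.5]
opening: 0.111
grasp_force: 30.0
```

```bash
python3 plan.py d .6197 -.3452 85.5; python3 go.py
python3 - <<'E'
from vis import *
a=pickle.load(open('last_top.pkl','rb'))['color'][140:270,220:350];b=pickle.load(open('last_side.pkl','rb'))['color'][150:280,220:350]
cv2.imwrite('pics/p3.png',cv2.resize(np.hstack((a,b)),(800,400),interpolation=cv2.INTER_CUBIC)[:,:,::-1])
E
```

```text
tcp minus rib in plate frame mm [-1.4 -0.1]
place tcp [ 0.5816 -0.0348]
t 14.8 p [ 0.6197 -0.3466  0.0174] yawy -4.51 F [-1.4  0.5  5.5] op 0.111 j6 -33.8
```

View pics/p3.png

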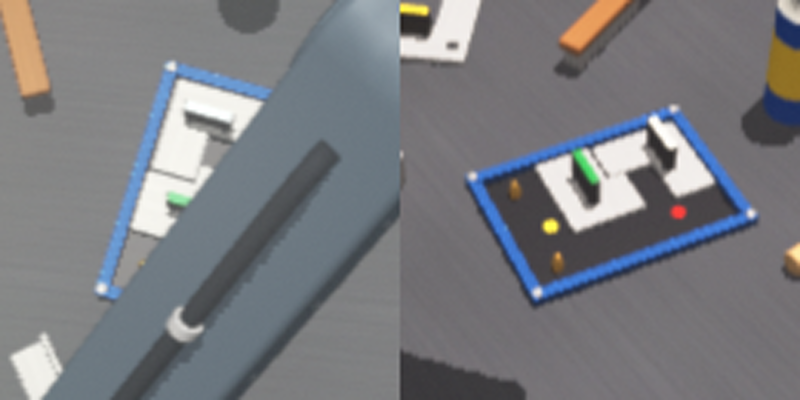

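Plates b and c sit flat with an even gap between them: b's white rib is at (660,140) in the right crop, and the slot at (655,185) is free for d's tab.

```bash
python3 go.py .6197 -.3466 .09 -4.5 .5816 -.0348 .09 -100.7 .5816 -.0348 .03 -100.7
```

```text
t 14.8 p [ 0.6197 -0.3466  0.0174] yawy -4.51 F [-1.4  0.5  5.5] op 0.111 j6 -33.8
offset [0.0001, 0.0001, -0.0726] dr [0.08, -0.06, -0.01] rows>= 2
offset [0.3079, -0.0624, -0.0724] dr [0.01, -0.11, 96.19] rows>= 14
offset [0.3079, -0.0625, -0.0124] dr [0.01, -0.11, 96.19] rows>= 14
```

Request:
{"op": "servo_tool", "data": {
  "targets": [
    {"offset": [0, 0, -0.01], "dr": [0, 0, 0]},
    {"offset": [0, 0, -0.03], "dr": [0, 0, 0]},
    {"offset": [0, 0, -0.055], "dr": [0, 0, 1]},
    {"offset": [0.009, -0.002, -0.072], "dr": [0, 0, 3]},
    {"offset": [0.026, -0.005, -0.0725], "dr": [0, 0, 8]},
    {"offset": [0.045, -0.009, -0.0725], "dr": [0, 0, 14]},
    {"offset": [0.064, -0.013, -0.0725], "dr": [0, 0, 20]},
    {"offset": [0.086, -0.017, -0.0725], "dr": [0, 0, 27]},
    {"offset": [0.109, -0.022, -0.0725], "dr": [0, 0, 34]},
    {"offset": [0.131, -0.027, -0.0725], "dr": [0, 0, 41]},
    {"offset": [0.154, -0.031, -0.0725], "dr": [0, 0, 48]},
    {"offset": [0.176, -0.036, -0.0725], "dr": [0, 0, 55]},
    {"offset": [0.198, -0.04, -0.0725], "dr": [0, 0, 62]},
    {"offset": [0.221, -0.045, -0.0725], "dr": [0, 0, 69]},
    {"offset": [0.243, -0.049, -0.0725], "dr": [0, 0, 76]},
    {"offset": [0.266, -0.054, -0.0725], "dr": [0, 0, 83]},
    {"offset": [0.285, -0.058, -0.0725], "dr": [0, 0, 89]},
    {"offset": [0.3, -0.061, -0.0725], "dr": [0, 0, 94]},
    {"offset": [0.308, -0.0625, -0.0725], "dr": [0, 0, 96.2]},
    {"offset": [0.308, -0.0625, -0.0725], "dr": [0, 0, 96.2]}
  ]
}}

```text
time_s: 16.47
position: [0.5795, -0.032, 0.0886]
tcp_rot: [[0.983, -0.184, -0.003], [-0.184, -0.983, 0.003], [-0.003, -0.002, -1.0]]
force: [-0.5, 0.1, -4.7]
opening: 0.113
grasp_force: 30.0
```

Request:
{"op": "servo_tool", "data": {
  "targets": [
    {"offset": [0, 0, 0.02], "dr": [0, 0, 0]},
    {"offset": [0, 0, 0.045], "dr": [0, 0, 0]},
    {"offset": [0, 0, 0.057], "dr": [0, 0, 0]},
    {"offset": [0, 0, 0.06], "dr": [0, 0, 0]},
    {"offset": [0, 0, 0.06], "dr": [0, 0, 0]},
    {"offset": [0, 0, 0.06], "dr": [0, 0, 0]}
  ]
}}

```text
time_s: 16.97
position: [0.5819, -0.0349, 0.0298]
tcp_rot: [[0.983, -0.186, 0.001], [-0.186, -0.983, 0.001], [0.001, -0.002, -1.0]]
force: [0.9, -0.8, -4.2]
opening: 0.109
grasp_force: 30.0
```

```bash
python3 nestchk.py d; python3 go.py .5816 -.0348 .0168 -100.7
```

```text
top d rib err mm [  43.2613 -481.5396] size 74.7 76.7 ang 143.3
side d rib err mm [-10.3578   8.8663] size 6.3 8.5 ang 116.1
t 17.07 p [ 0.5824 -0.0348  0.0306] yawy -100.71 F [ 0.5  0.5 -4.8] op 0.115 j6 86.2
offset [-0.0008, 0.0001, 0.0137] dr [-0.08, -0.17, -0.01] rows>= 1
```

Request:
{"op": "servo_tool", "data": {
  "targets": [
    {"offset": [-0.0004, 0, 0.004], "dr": [0, 0, 0]},
    {"offset": [-0.0004, 0, 0.008], "dr": [0, 0, 0]},
    {"offset": [-0.0004, 0, 0.012], "dr": [0, 0, 0]},
    {"offset": [-0.0004, 0, 0.0145], "dr": [0, 0, 0]},
    {"offset": [-0.0004, 0, 0.0145], "dr": [0, 0, 0]},
    {"offset": [-0.0004, 0, 0.0145], "dr": [0, 0, 0]}
  ]
}}

```text
time_s: 17.57
position: [0.5813, -0.0343, 0.0172]
tcp_rot: [[0.983, -0.185, 0.002], [-0.185, -0.983, 0.001], [0.002, -0.001, -1.0]]
force: [-3.8, 1.7, 10.9]
opening: 0.112
grasp_force: 30.0
```

```bash
python3 go.py .5816 -.0348 .0168 -100.7
```

```text
t 17.57 p [ 0.5813 -0.0343  0.0172] yawy -100.68 F [-3.8  1.7 10.9] op 0.112 j6 86.2
offset [0.0004, 0.0004, 0.0004] dr [-0.08, -0.1, 0.02] rows>= 1
```

Request:
{"op": "servo_tool", "data": {
  "targets": [
    {"offset": [0, 0, 0], "dr": [0, 0, 0]},
    {"offset": [0, 0, 0], "dr": [0, 0, 0]},
    {"offset": [0, 0, 0], "dr": [0, 0, 0]},
    {"offset": [0, 0, 0], "dr": [0, 0, 0]},
    {"offset": [0, 0, 0], "dr": [0, 0, 0]}
  ],
  "gripper": 0.4
}}

```text
time_s: 17.98
position: [0.5811, -0.0343, 0.0149]
tcp_rot: [[0.983, -0.186, 0.001], [-0.186, -0.983, 0.001], [0.001, -0.002, -1.0]]
force: [-0.0, -0.0, 0.5]
opening: 0.288
grasp_force: 0.0
```

```bash
python3 go.py .5813 -.0343 .11 -100.7 .5001 .356 .11 46.5
```

```text
t 17.98 p [ 0.5811 -0.0343  0.0149] yawy -100.71 F [-0.  -0.   0.5] op 0.288 j6 86.2
offset [0.0002, -0.0002, -0.0951] dr [-0.09, -0.04, -0.01] rows>= 3
offset [-0.1521, -0.3686, -0.0947] dr [0.02, -0.13, -147.21] rows>= 21
```

Request:
{"op": "servo_tool", "data": {
  "targets": [
    {"offset": [0, 0, -0.02], "dr": [0, 0, 0]},
    {"offset": [0, 0, -0.055], "dr": [0, 0, 0]},
    {"offset": [0, 0, -0.095], "dr": [0, 0, -4]},
    {"offset": [-0.008, -0.02, -0.095], "dr": [0, 0, -11]},
    {"offset": [-0.152, -0.3685, -0.095], "dr": [0, 0, -147.2]},
    {"offset": [-0.152, -0.3685, -0.095], "dr": [0, 0, -147.2]},
    {"offset": [-0.152, -0.3685, -0.095], "dr": [0, 0, -147.2]},
    {"offset": [-0.152, -0.3685, -0.095], "dr": [0, 0, -147.2]},
    {"offset": [-0.152, -0.3685, -0.095], "dr": [0, 0, -147.2]},
    {"offset": [-0.152, -0.3685, -0.095], "dr": [0, 0, -147.2]},
    {"offset": [-0.152, -0.3685, -0.095], "dr": [0, 0, -147.2]},
    {"offset": [-0.152, -0.3685, -0.095], "dr": [0, 0, -147.2]},
    {"offset": [-0.152, -0.3685, -0.095], "dr": [0, 0, -147.2]},
    {"offset": [-0.152, -0.3685, -0.095], "dr": [0, 0, -147.2]},
    {"offset": [-0.152, -0.3685, -0.095], "dr": [0, 0, -147.2]},
    {"offset": [-0.152, -0.3685, -0.095], "dr": [0, 0, -147.2]},
    {"offset": [-0.152, -0.3685, -0.095], "dr": [0, 0, -147.2]},
    {"offset": [-0.152, -0.3685, -0.095], "dr": [0, 0, -147.2]},
    {"offset": [-0.152, -0.3685, -0.095], "dr": [0, 0, -147.2]},
    {"offset": [-0.152, -0.3685, -0.095], "dr": [0, 0, -147.2]}
  ],
  "gripper": 0
}}

```text
time_s: 19.65
position: [0.4998, 0.3559, 0.1101]
tcp_rot: [[-0.427, 0.904, 0.0], [0.904, 0.427, 0.001], [0.001, 0.001, -1.0]]
force: [0.1, -0.6, -1.0]
opening: 0.504
grasp_force: 0.0
```

```bash
python3 go.py .5001 .356 .11 46.5
```

```text
t 19.65 p [0.4998 0.3559 0.1101] yawy 25.25 F [ 0.1 -0.6 -1. ] op 0.504 j6 -0.3
offset [-0.0, 0.0003, 0.0001] dr [0.06, -0.04, -21.25] rows>= 3
```

Request:
{"op": "servo_tool", "data": {
  "targets": [
    {"offset": [0, 0, 0], "dr": [0, 0, -7]},
    {"offset": [0, 0, 0], "dr": [0, 0, -14]},
    {"offset": [0, 0, 0], "dr": [0, 0, -20]},
    {"offset": [0, 0, 0], "dr": [0, 0, -21.2]},
    {"offset": [0, 0, 0], "dr": [0, 0, -21.2]}
  ]
}}

```text
time_s: 20.07
position: [0.4999, 0.3558, 0.1102]
tcp_rot: [[-0.719, 0.695, 0.001], [0.695, 0.719, 0.001], [0.0, 0.001, -1.0]]
force: [0.7, 0.1, -0.1]
opening: 0.5
grasp_force: 0.0
```

```bash
python3 go.py .5001 .356 .016 46.5; python3 nestchk.py cd
python3 - <<'E'
from vis import *
a=pickle.load(open('last_top.pkl','rb'))['color'][140:270,220:350];b=pickle.load(open('last_side.pkl','rb'))['color'][150:280,220:350]
cv2.imwrite('pics/p4.png',cv2.resize(np.hstack((a,b)),(800,400),interpolation=cv2.INTER_CUBIC)[:,:,::-1])
E
```

```text
t 20.07 p [0.4999 0.3558 0.1102] yawy 45.99 F [ 0.7  0.1 -0.1] op 0.5 j6 -21.0
offset [-0.0001, 0.0001, 0.0942] dr [0.08, -0.03, -0.51] rows>= 3
top c rib err mm [-0.5579  0.7465] size 7.2 42.8 ang 90.4
top d rib err mm [ 1.5712 -0.5998] size 44.6 6.8 ang 0.7
side c rib err mm [ 0.0604 -0.5564] size 50.6 11.5 ang 88.2
side d rib err mm [ 0.5301 -1.6536] size 13.6 50.2 ang 178.4
```

View pics/p4.png

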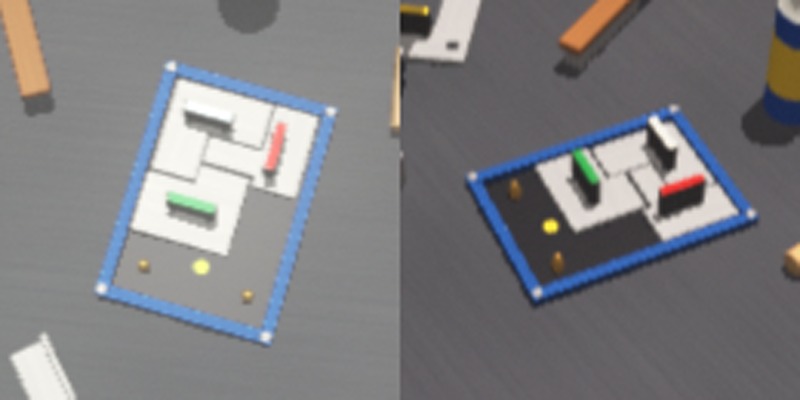

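Plates b, c and d all sit flat within about 2 mm. The room for plate_a is clear, with the pins at (143,266) and (248,297) in the left crop. Now plate_a.

Request:
{"op": "servo_tool", "data": {
  "targets": [
    {"offset": [0, 0, 0.03], "dr": [0, 0, -0.5]},
    {"offset": [0, 0, 0.065], "dr": [0, 0, -0.5]},
    {"offset": [0, 0, 0.086], "dr": [0, 0, -0.5]},
    {"offset": [0, 0, 0.094], "dr": [0, 0, -0.5]},
    {"offset": [0, 0, 0.094], "dr": [0, 0, -0.5]}
  ]
}}

```text
time_s: 20.58
position: [0.4986, 0.3553, 0.0143]
tcp_rot: [[-0.726, 0.688, -0.003], [0.688, 0.726, -0.001], [0.002, -0.003, -1.0]]
force: [-0.3, -0.3, 0.6]
opening: 0.499
grasp_force: 0.0
```

Request:
{"op": "servo_tool", "data": {
  "targets": [
    {"offset": [0, 0, 0], "dr": [0, 0, 0]},
    {"offset": [0, 0, 0], "dr": [0, 0, 0]},
    {"offset": [0, 0, 0], "dr": [0, 0, 0]},
    {"offset": [0, 0, 0], "dr": [0, 0, 0]},
    {"offset": [0, 0, 0], "dr": [0, 0, 0]},
    {"offset": [0, 0, 0], "dr": [0, 0, 0]},
    {"offset": [0, 0, 0], "dr": [0, 0, 0]},
    {"offset": [0, 0, 0], "dr": [0, 0, 0]},
    {"offset": [0, 0, 0], "dr": [0, 0, 0]},
    {"offset": [0, 0, 0], "dr": [0, 0, 0]},
    {"offset": [0, 0, 0], "dr": [0, 0, 0]}
  ],
  "gripper": 1
}}

```text
time_s: 21.5
position: [0.5003, 0.3561, 0.0172]
tcp_rot: [[-0.727, 0.687, 0.001], [0.687, 0.727, 0.001], [-0.0, 0.002, -1.0]]
force: [-0.3, -0.6, 6.3]
opening: 0.107
grasp_force: 30.0
```

```bash
python3 plan.py a .5001 .356 46.5; python3 go.py .5 .356 .1 46.5
```

```text
tcp minus rib in plate frame mm [ 0.2 -0.1]
place tcp [0.4662 0.0256]
t 21.5 p [0.5003 0.3561 0.0172] yawy 46.60 F [-0.3 -0.6  6.3] op 0.107 j6 -21.6
offset [0.0002, -0.0001, -0.0828] dr [0.12, 0.0, 0.1] rows>= 2
```

```bash
python3 go.py .4662 .0256 .1 -10.7  .4662 .0256 .045 -10.7
```

```text
t 21.5 p [0.5003 0.3561 0.0172] yawy 46.60 F [-0.3 -0.6  6.3] op 0.107 j6 -21.6
offset [-0.2023, -0.2634, -0.0833] dr [0.11, -0.06, 57.3] rows>= 9
offset [-0.2023, -0.2635, -0.0283] dr [0.11, -0.06, 57.3] rows>= 9
```

Request:
{"op": "servo_tool", "data": {
  "targets": [
    {"offset": [0, 0, -0.006], "dr": [0, 0, 0]},
    {"offset": [0, 0, -0.018], "dr": [0, 0, 0]},
    {"offset": [0, 0, -0.035], "dr": [0, 0, 0]},
    {"offset": [0, 0, -0.055], "dr": [0, 0, 0]},
    {"offset": [0, 0, -0.073], "dr": [0, 0, 0]},
    {"offset": [0, 0, -0.083], "dr": [0, 0, 0]},
    {"offset": [0, 0, -0.083], "dr": [0, 0, 0]}
  ]
}}

```text
time_s: 22.08
position: [0.501, 0.3565, 0.1015]
tcp_rot: [[-0.726, 0.687, 0.004], [0.687, 0.726, 0.003], [-0.001, 0.005, -1.0]]
force: [1.1, 0.0, -9.2]
opening: 0.112
grasp_force: 30.0
```

Now I'll carry it smoothly to above its place.

Request:
{"op": "servo_tool", "data": {
  "targets": [
    {"offset": [-0.004, -0.005, 0], "dr": [0, 0, 1]},
    {"offset": [-0.013, -0.016, 0], "dr": [0, 0, 3.5]},
    {"offset": [-0.025, -0.033, 0], "dr": [0, 0, 7]},
    {"offset": [-0.04, -0.052, 0], "dr": [0, 0, 11]},
    {"offset": [-0.056, -0.073, 0], "dr": [0, 0, 16]},
    {"offset": [-0.073, -0.095, 0], "dr": [0, 0, 21]},
    {"offset": [-0.09, -0.117, 0], "dr": [0, 0, 26]},
    {"offset": [-0.107, -0.139, 0], "dr": [0, 0, 31]},
    {"offset": [-0.124, -0.161, 0], "dr": [0, 0, 36]},
    {"offset": [-0.141, -0.183, 0], "dr": [0, 0, 41]},
    {"offset": [-0.157, -0.204, 0], "dr": [0, 0, 45]},
    {"offset": [-0.172, -0.224, 0], "dr": [0, 0, 49]},
    {"offset": [-0.185, -0.241, 0], "dr": [0, 0, 52.5]},
    {"offset": [-0.195, -0.254, 0], "dr": [0, 0, 55.5]},
    {"offset": [-0.2, -0.261, 0], "dr": [0, 0, 57]},
    {"offset": [-0.2023, -0.2635, 0], "dr": [0, 0, 57.3]},
    {"offset": [-0.2023, -0.2635, 0], "dr": [0, 0, 57.3]},
    {"offset": [-0.2023, -0.2635, 0], "dr": [0, 0, 57.3]},
    {"offset": [-0.2023, -0.2635, 0.03], "dr": [0, 0, 57.3]},
    {"offset": [-0.2023, -0.2635, 0.05], "dr": [0, 0, 57.3]}
  ]
}}

```text
time_s: 23.75
position: [0.4673, 0.0263, 0.0488]
tcp_rot: [[0.184, 0.983, 0.004], [0.983, -0.184, 0.001], [0.002, 0.004, -1.0]]
force: [-0.4, 0.0, -9.0]
opening: 0.111
grasp_force: 30.0
```

Request:
{"op": "servo_tool", "data": {
  "targets": [
    {"offset": [0, 0, 0], "dr": [0, 0, 0]},
    {"offset": [0, 0, 0], "dr": [0, 0, 0]},
    {"offset": [0, 0, 0], "dr": [0, 0, 0]}
  ]
}}

```text
time_s: 24.0
position: [0.4665, 0.0262, 0.0495]
tcp_rot: [[0.185, 0.983, 0.002], [0.983, -0.185, 0.001], [0.002, 0.002, -1.0]]
force: [-0.2, -0.3, -8.7]
opening: 0.112
grasp_force: 30.0
```

```bash
python3 nestchk.py a;  python3 go.py .4662 .0256 .0172 -10.7
python3 - <<'E'
from vis import *
b=pickle.load(open('last_side.pkl','rb'))['color'][150:280,210:360]
cv2.imwrite('pics/p5.png',cv2.resize(b,(690,598),interpolation=cv2.INTER_CUBIC)[:,:,::-1])
E
```

```text
top a rib err mm [302.9113  44.0254] size 42.8 62.3 ang 101.7
side a rib err mm [13.5791 15.7834] size 26.9 11.0 ang 83.8
t 24.1 p [0.4671 0.0258 0.0501] yawy -10.66 F [ 0.4  0.1 -9.2] op 0.105 j6 -0.1
offset [-0.0004, -0.001, 0.0329] dr [0.2, -0.09, 0.04] rows>= 1
```

View pics/p5.png

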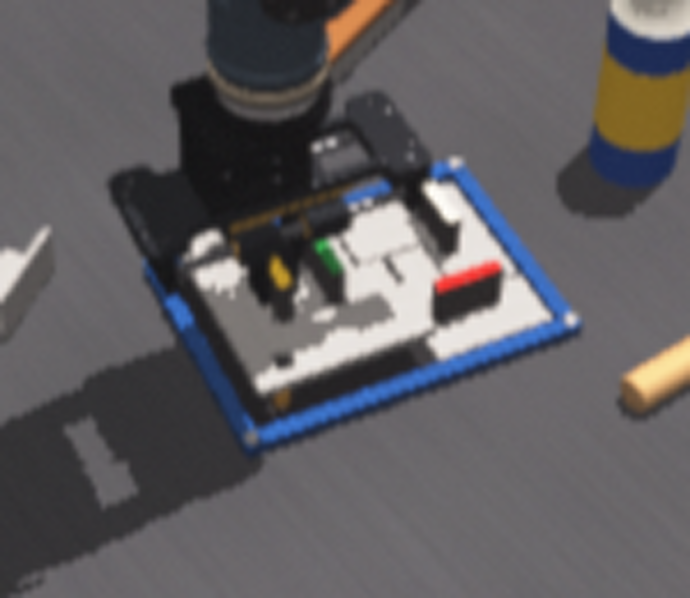

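Plate_a hangs level about 32 mm up and aligned: its hole at (285,360) is above pin 2 at (285,397). I'll lower it in stages and watch the force.

Request:
{"op": "servo_tool", "data": {
  "targets": [
    {"offset": [-0.0003, -0.0005, 0.006], "dr": [0, 0, 0]},
    {"offset": [-0.0003, -0.0005, 0.012], "dr": [0, 0, 0]},
    {"offset": [-0.0003, -0.0005, 0.017], "dr": [0, 0, 0]},
    {"offset": [-0.0003, -0.0005, 0.019], "dr": [0, 0, 0]},
    {"offset": [-0.0003, -0.0005, 0.019], "dr": [0, 0, 0]},
    {"offset": [-0.0003, -0.0005, 0.019], "dr": [0, 0, 0]}
  ]
}}

```text
time_s: 24.6
position: [0.4653, 0.0253, 0.0297]
tcp_rot: [[0.186, 0.983, 0.0], [0.983, -0.186, 0.002], [0.002, 0.0, -1.0]]
force: [-0.3, 0.1, -8.2]
opening: 0.109
grasp_force: 30.0
```

```bash
python3 go.py .4662 .0256 .0172 -10.7
```

```text
t 24.6 p [0.4653 0.0253 0.0297] yawy -10.72 F [-0.3  0.1 -8.2] op 0.109 j6 -0.2
offset [0.0004, 0.0009, 0.0125] dr [0.0, -0.09, -0.02] rows>= 1
```

Request:
{"op": "servo_tool", "data": {
  "targets": [
    {"offset": [0.0003, 0.0005, 0.003], "dr": [0, 0, 0]},
    {"offset": [0.0003, 0.0005, 0.006], "dr": [0, 0, 0]},
    {"offset": [0.0003, 0.0005, 0.009], "dr": [0, 0, 0]},
    {"offset": [0.0003, 0.0005, 0.012], "dr": [0, 0, 0]},
    {"offset": [0.0003, 0.0005, 0.0135], "dr": [0, 0, 0]},
    {"offset": [0.0003, 0.0005, 0.0135], "dr": [0, 0, 0]},
    {"offset": [0.0003, 0.0005, 0.0135], "dr": [0, 0, 0]}
  ]
}}

```text
time_s: 25.18
position: [0.4656, 0.0256, 0.0172]
tcp_rot: [[0.186, 0.983, 0.001], [0.983, -0.186, 0.001], [0.001, 0.001, -1.0]]
force: [-3.3, -1.7, 4.2]
opening: 0.112
grasp_force: 30.0
```

```bash
python3 go.py .4662 .0256 .0172 -10.7
```

```text
t 25.18 p [0.4656 0.0256 0.0172] yawy -10.70 F [-3.3 -1.7  4.2] op 0.112 j6 -0.1
offset [0.0002, 0.0005, -0.0] dr [0.03, -0.08, 0.0] rows>= 1
```

Seated on the floor, at the same height as at the pick. I'll release, lift, and move clear toward the left.

Request:
{"op": "servo_tool", "data": {
  "targets": [
    {"offset": [0, 0, 0], "dr": [0, 0, 0]},
    {"offset": [0, 0, 0], "dr": [0, 0, 0]},
    {"offset": [0, 0, 0], "dr": [0, 0, 0]},
    {"offset": [0, 0, 0], "dr": [0, 0, 0]},
    {"offset": [0, 0, 0], "dr": [0, 0, 0]}
  ],
  "gripper": 0.4
}}

```text
time_s: 25.6
position: [0.4666, 0.0255, 0.0165]
tcp_rot: [[0.186, 0.983, 0.002], [0.983, -0.186, 0.001], [0.002, 0.002, -1.0]]
force: [0.5, -0.2, 0.9]
opening: 0.292
grasp_force: 0.0
```

Request:
{"op": "servo_tool", "data": {
  "targets": [
    {"offset": [0, 0, -0.01], "dr": [0, 0, 0]},
    {"offset": [0, 0, -0.04], "dr": [0, 0, 0]},
    {"offset": [0, 0, -0.08], "dr": [0, 0, 0]},
    {"offset": [0.02, 0, -0.12], "dr": [0, 0, 0]},
    {"offset": [0.06, 0, -0.14], "dr": [0, 0, 0]},
    {"offset": [0.1, 0, -0.14], "dr": [0, 0, 0]},
    {"offset": [0.14, 0, -0.14], "dr": [0, 0, 0]},
    {"offset": [0.18, 0, -0.14], "dr": [0, 0, 0]},
    {"offset": [0.22, 0, -0.14], "dr": [0, 0, 0]},
    {"offset": [0.26, 0, -0.14], "dr": [0, 0, 0]},
    {"offset": [0.29, 0, -0.14], "dr": [0, 0, 0]},
    {"offset": [0.3, 0, -0.14], "dr": [0, 0, 0]},
    {"offset": [0.3, 0, -0.14], "dr": [0, 0, 0]}
  ]
}}

```text
time_s: 26.68
position: [0.5216, 0.3226, 0.1574]
tcp_rot: [[0.182, 0.983, 0.002], [0.983, -0.182, 0.002], [0.003, 0.002, -1.0]]
force: [-0.6, -0.2, -0.5]
opening: 0.298
grasp_force: 0.0
```

```bash
python3 nestchk.py acd; python3 go.py
python3 - <<'E'
from vis import *
a=pickle.load(open('last_top.pkl','rb'))['color'][140:270,220:350];b=pickle.load(open('last_side.pkl','rb'))['color'][150:280,220:350]
cv2.imwrite('pics/p6.png',cv2.resize(np.hstack((a,b)),(800,400),interpolation=cv2.INTER_CUBIC)[:,:,::-1])
E
```

```text
top a rib err mm [-0.3886  0.5534] size 42.2 7.6 ang 87.8
top c rib err mm [-0.1464  0.8483] size 6.3 41.6 ang 91.2
top d rib err mm [ 1.5711 -0.571 ] size 43.5 6.8 ang 0.7
side a rib err mm [-0.3166 -0.3385] size 12.6 54.0 ang 90.7
side c rib err mm [ 0.2043 -0.5205] size 50.6 11.2 ang 88.2
side d rib err mm [ 0.5301 -1.6536] size 13.6 50.2 ang 178.4
t 26.78 p [0.5207 0.3193 0.1569] yawy -10.68 F [ 0.2  0.  -0.7] op 0.299 j6 31.7
```

View pics/p6.png

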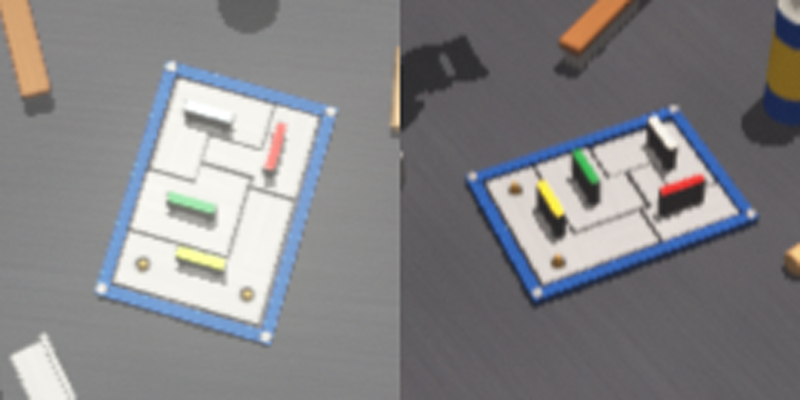

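All four plates fill the frame with even gaps, and the pins show through plate_a's holes at (143,264) and (247,294) in the left crop. Handing in.

```bash
python3 -c "
from rig import ticket
print(ticket.hand_in())"
```

```text
the job is handed in; nothing more can be done
None
```

All four plates lie flat in the nest, plate_a down over both pins; a, c and d measured within about 2 mm of their seats and plate_b was checked by eye. I handed the job in at about 27 s; the hand-in did not return a verdict.

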